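# Press a plug home with a kick-down bench press

### The arm

A 7-joint arm with a two-finger parallel gripper is mounted at the origin on the work surface. World frame = base frame: x ahead of the robot, y to its left, z up, the work surface at z = 0. Lengths are in m, angles in rad, forces in N, time in s.
With the tool pointing down it reaches from about 0.35 to 0.9 m from the base axis. Payload 8.1 kg.
Tool frame: the origin (TCP) lies on the centre line of the jaws, within the pads' length; the fingertips stand 19 mm ahead of it and the grasp point (between the pads) is the TCP (manip.tip_extent is the distance from the TCP to the fingertips, in m); z points along the fingers, x is the direction in which the jaws open and shut, and the axes are right-handed (so a half turn about z gives the same grasp; the last joint's range is limited). The gripper opens to 85 mm and grips with 20 to 120 N. Pads are 22 mm wide; open, the fingers measure 114 mm over their backs; the gripper's body (76 mm by 85 mm) begins 54 mm behind the grasp point. The pads swing forward as they close: fully open they stand 13 mm farther back than shut.
Start: joints at [-1.321, 0.434, 0.025, 1.573, -0.012, 1.134, -0.075], TCP at [0.216, 0.587, 0.25] pointing down, gripper open.
Joint ranges: [-2.62, 2.62], [-0.44, 2.09], [-1.27, 1.32], [0.08, 2.57], [-1.32, 4.46], [0.12, 2], [-2.74, 2.74]. Speed limits (rad/s): [2.22, 2.22, 3.01, 3.01, 3.14, 3.14, 3.14].

### API

Orientations are given as a rotation vector (axis times angle).
In Python, from bench import manip gives the robot as it stands.
- The arm moves only by the tool move_arm, never from a script. Its argument "targets" is a list that holds one entry, the list of rows, each a list of 6 numbers: the shift along the tool's x, y, z in m, then the turn, a rotation vector about the tool's x, y, z in degrees. A call has 1 to 5 rows; each row is the pose to reach, as a shift and turn from the pose measured when the call began, along the tool's axes at that moment; what a row does not reach only later rows make up. A row lasts 1/10 s, in which the tool goes at most 50 mm and 8.59 degrees, less where a joint would pass 70% of its speed; a pose out of reach is approached as far as the arm can. A call with a gripper value outside its range is refused whole. "grip" is the gripper's target within -1 to 1 (fully open at 1, half-way at 0, shut at -1), set as the call begins (left out, the last holds). The fingers move at their own pace and stop on an object; "force" is the grip in N (left out, the last holds). Time passes only in rows, so rows that repeat a pose let the fingers close. It gives the time, the measured TCP pose, the force and the opening at its end, in the units of the state.
- manip.state(): the state, without advancing time (a new reading comes with each control period).
- manip.snapshot(name): name is "scene" or "top"; returns a dict with "frame" (384x512x3 uint8, red, green, blue), "z_map" (384x512 float32, m along the optical axis (not along the pixel's ray), 0 where there is no reading), "K" (3x3 intrinsics, pixels), "dist" ([k1, k2, p1, p2, k3] as OpenCV has them; the pictures are not rectified), "view" (4x4, takes a point from world to camera coordinates). Camera axes: x right, y down, z forward; pixel columns grow to the right and rows downward; lengths in m; the calibration is good to about 2 mm. A picture is of the moment at which its call begins.
- manip.sign_off(): hands the job in, once; it reports no verdict.
Trained networks look in a picture, given as the dict that the camera call returned (one of the last four; its "shot" number tells which), for a name from the list of things; names that differ only in an ending like _2 or _b are one class to them, and where a whole thing is asked for, a point or a joint stands for the part that bears it (a point fixed in the world has none). Each returns a list of dicts, best first, with "p" (0 to 1); they miss things now and then, are a little off and sometimes report something else, mostly with a low value. They report only what shows in the picture. A call takes as long as a camera call.
- manip.search_frame(thing, picture): "location" ([x, y, z] in m, in world coordinates, good to about 4 mm: the middle of the surface that is visible of it).
- manip.pinpoint(thing, picture): "location" ([x, y, z] in m, in world coordinates, good to about 4 mm: a listed point, or the origin of a listed thing).
The state is a dict: "time_s": time; "joint_pos": joint angles; "joint_velocities": joint speeds; "tau": joint torques, N m; "ee_pos": TCP position; "eef_rot": TCP orientation; "ft_force": force on the tool from outside, world axes, zero at the start; "ft_torque": the same for the moment, N m; "width": opening from 0.0 (shut) to 1.0 (fully open).
Only numpy, scipy, OpenCV 4.12 (cv2) and the standard library are available. Lean on these libraries where they do the work, as an engineer would, in place of code of your own. Each camera call takes 0.05 s, during which the arm holds its last target.

### The job

A capped wooden plug stands half-driven in the block under the bench press. Push the press's lever down by its paddle until the plug bottoms, bed it there for half a second with a firm push of about 15 N on the paddle's middle (much over 20 N splits the block), then take the hand off: the lever stays locked down by itself. After a second flick the lever all the way back up to release the work; drive the cap only with the lever, never with the gripper itself, and leave the other things on the bench where they lie.

Things in the scene. Friction and masses are not known exactly. Their poses are not given: they have to be found in the camera images.
- jig: The press: plywood base 230 x 100 x 18 mm fixed to the bench, with two cheeks (tops 128 mm above the bench) near its +x end that carry the lever's hinge pin at x = +55, z = +100 mm. Origin: under the base, 85 mm from its -x edge. x runs level from the paddle towards the hinge, z up; the lever swings in the plane y = 0 and its paddle is beyond the base's -x edge, over bare bench.
- hinge (a point): Middle of the lever's hinge pin, which lies along the press's y.
- lever (a joint): Lever angle, rad: 0 = up on its stop, 0.75 above level; grows as pushed down; 0.75 = level. Over-centre spring: drives it up below about 0.45, down above, so it may run ahead of the hand until its foot meets the cap. With the plug home it rests at 0.66 to 0.84, by packing and foot. On the paddle: 2 to 9 N drives the plug, then it stops dead; 12 to 18 N beds it; over 20 N splits the block; lifting takes 2 to 5 N.
- paddle: Flat light-wood paddle at the lever's free end: 80 mm long (along its x, the lever), 26 mm wide (y), 16 mm thick (z). Origin at its centre, 150 mm from the hinge pin on the lever's centre line; it turns with the lever. A steel bar 12 mm wide, 14 mm high joins it to the hinge. A slick black nylon foot 18 mm across, screwed in or out by a few mm (lowest point 31 to 37 mm below the bar's centre line), hangs under the bar 60 mm from the pin.
- block: Dark wooden block 60 x 60 mm, fixed in the press on a packing of unknown thickness (0 to 4 mm). Origin 40 mm below its top face, on the plug's axis.
- plug (a joint): How far the plug is driven, m: 0 = cap's underside 14 mm above the block, 0.014 = home, cap tight on the block. Tight fit: it moves only under about 25 N straight down and stays where it is left; the locked lever's spring alone does not drive it. Bedding it takes 35 N or more on the cap (about 11 N on the paddle's middle); over 70 N on the cap (about 21 to 23 N on the paddle) splits the block.
- cap: Light-wood cap of the plug, 26 mm across, 6 mm thick. Origin: centre of its underside.
- mallet: Bystander: wooden mallet, 285 mm long, head 70 x 110 x 60 mm. Origin under it, on the bench.
- chisel: Bystander: wood-handled chisel, 240 mm long. Origin at its middle, on the bench.
- square: Bystander: try square, dark stock 100 mm, steel blade 150 mm. Origin under the stock.
- lattice: Bystander: small wooden lattice panel 120 x 120 x 14 mm beside the press. Origin under its centre.
- offcut: Bystander: wood offcut 35 x 90 x 25 mm beside the press. Origin under its centre.
- spare_plug: Bystander: a second capped plug standing on its cap beside the press, 26 mm across, 36 mm tall. Origin under its cap.
- cup: Bystander: clear plastic cup, 56 mm across, 60 mm tall. Origin under its centre.

How it is judged:
By the outcome, as a careful person would: the job done as asked, in the order asked, and still so for the second after the job is handed in, with the robot touching nothing.
It also fails if it takes over 72 s, if anything falls off the work surface, if the arm or the gripper's body presses on something with over 40 N, if the wrist force passes 120 N, or if a joint passes its speed limit or range.

## Working session

There is one attempt and no reset: what is moved stays moved. The work goes in short steps, Python scripts to look and compute and a tool call to move; the robot and the scene stay as the last step left them, time stands still between calls to the robot, and variables do not carry over. Pictures are saved under pics/ and viewed, and the job is handed in when it is done.

Besides the shell and the picture viewer there is one more tool, called after "Emit:" as a command line: name --argument value ..., lists and objects as JSON in quotes. move_arm: Moves the arm, as the interface text tells. Its arguments: {"type":"object","properties":{"targets":{"type":"array","items":{"type":"array","items":{"type":"array","items":{"type":"number"}}}},"grip":{"type":"number"},"force":{"type":"number"}},"required":["targets"]}

```bash
ls; mkdir -p pics; python3 - <<'E'
from bench import manip
import cv2
s=manip.state();print({k:s[k] for k in s})
for n in ("scene","top"):
    p=manip.snapshot(n)
    cv2.imwrite(f"pics/{n}0.png",p["frame"][:,:,::-1])
    for t in ["jig","hinge","paddle","block","cap","mallet","chisel","square","lattice","offcut","spare_plug","cup"]:
        try:
            r=manip.pinpoint(t,p)[:1]; print(n,t,[(x["p"],[round(float(v),4) for v in x["location"]]) for x in r])
        except Exception as e: print(t,e)
print(manip.state()["time_s"])
E
```

```text
pics
{'time_s': 0.0, 'joint_pos': array([-1.32060799,  0.43522856,  0.02494943,  1.5740815 , -0.01162755,
        1.13402465, -0.07507204]), 'joint_velocities': array([ 1.53767950e-03,  8.23477828e-04,  9.49712722e-04,  8.72302306e-05,
        4.31152643e-05,  2.39671168e-03, -1.00337380e-04]), 'tau': array([ 9.18127698e-04, -6.70443821e+01,  1.02592170e+00, -3.16218030e+01,
        1.56664092e-02,  1.24188006e-02,  3.47550639e-06]), 'ee_pos': array([0.21581212, 0.58604817, 0.24952824]), 'eef_rot': array([ 2.57599810e+00,  1.79653603e+00, -1.95348678e-03]), 'ft_force': array([-0.4099963 , -0.64506397, -0.7543069 ]), 'ft_torque': array([-0.00779832,  0.00641148, -0.01865067]), 'width': 0.9987660844231692}
scene jig [(0.72, [0.554, -0.0223, -0.0013])]
scene hinge [(0.59, [0.6067, -0.0235, 0.1006])]
scene paddle [(0.79, [0.5004, -0.013, 0.2042])]
scene block [(0.65, [0.5504, -0.0208, 0.0192])]
scene cap [(0.5, [0.5507, -0.0166, 0.0743])]
scene mallet [(0.79, [0.4823, 0.4463, 0.0013])]
scene chisel [(0.93, [0.4715, -0.4197, -0.0067])]
scene square [(0.78, [0.6388, -0.4323, 0.0044])]
scene lattice [(0.65, [0.5905, 0.1222, -0.0017])]
scene offcut [(0.78, [0.5191, -0.153, -0.0015])]
scene spare_plug [(0.53, [0.4457, 0.0675, -0.0033])]
scene cup [(0.83, [0.6791, 0.3995, -0.0001])]
top jig [(0.76, [0.554, -0.0239, 0.0002])]
top hinge [(0.76, [0.6096, -0.026, 0.0952])]
top paddle [(0.57, [0.498, -0.0124, 0.2049])]
top block [(0.54, [0.5508, -0.0188, 0.0235])]
top cap []
top mallet [(0.87, [0.4817, 0.447, -0.0024])]
top chisel [(0.91, [0.4746, -0.4222, -0.0025])]
top square [(0.88, [0.6387, -0.4327, -0.0004])]
top lattice [(0.7, [0.5872, 0.1181, 0.0023])]
top offcut [(0.77, [0.5221, -0.1549, -0.0007])]
top spare_plug [(0.42, [0.4444, 0.0707, 0.0029])]
top cup [(0.55, [0.5492, -0.0194, 0.021])]
1.3
```

View pics/scene0.png

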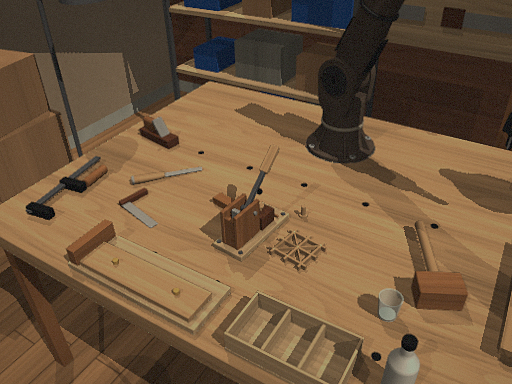

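View pics/top0.png

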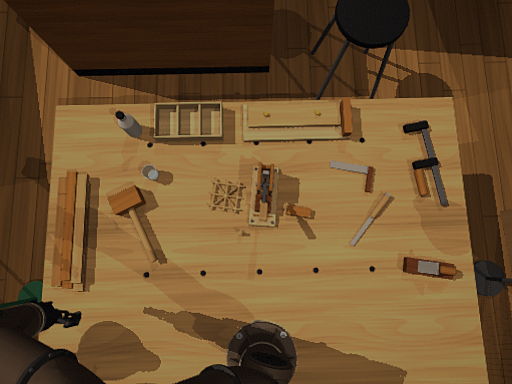

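The scene view shows the press in the middle of the bench, with the lever up and its paddle towards the robot near (270,158). The spare plug is at (302,212) and the lattice at (297,248). In the top view the press lies along the column at 264, rows 165–225. Next I'll fit the press yaw and position from depth.

```bash
cat > h.py <<'E'
import numpy as np, cv2
from bench import manip
from scipy.spatial.transform import Rotation as R
def cloud(p):
    z=p["z_map"];h,w=z.shape
    u,v=np.meshgrid(np.arange(w),np.arange(h))
    n=cv2.undistortPoints(np.stack([u,v],-1).reshape(-1,1,2).astype(np.float64),p["K"],np.array(p["dist"])).reshape(h,w,2)
    c=np.dstack([n*z[...,None],z,np.ones_like(z)])
    return (c@np.linalg.inv(p["view"]).T)[...,:3], z>0
def go(target, xdir, tilt=None):
    """shift in tool axes + turn deg to put TCP at target with tool z down, tool x along xdir"""
    s=manip.state(); R0=R.from_rotvec(s["eef_rot"])
    x=np.array([xdir[0],xdir[1],0.]);x/=np.linalg.norm(x);z=np.array([0,0,-1.])
    R1=R.from_matrix(np.column_stack([x,np.cross(z,x),z]))
    if tilt is not None: R1=tilt*R1
    print("shift mm",np.round(R0.inv().apply(np.array(target)-s["ee_pos"])*1e3,1),"turn",np.round((R0.inv()*R1).as_rotvec(degrees=True),1),"t",s["time_s"],"F",np.round(s["ft_force"],1),"pos",np.round(s["ee_pos"],4))
E
python3 - <<'E'
from h import *
p=manip.snapshot("scene"); q=manip.snapshot("top")
for n,pp in (("scene",p),("top",q)):
    P,ok=cloud(pp); P=P[ok]
    m=(abs(P[:,0]-.56)<.2)&(abs(P[:,1]+.02)<.07); 
    a=P[m&(P[:,2]>.15)&(P[:,2]<.24)]
    print(n,"lever high",len(a),a.mean(0),a.min(0),a.max(0))
    if len(a)>5:
        print(" dir", np.polyfit(a[:,0],a[:,1],1), np.polyfit(a[:,0],a[:,2],1))
    b=P[m&(abs(P[:,2]-.018)<.005)]
    print(" base",len(b), cv2.minAreaRect((b[:,:2]*1000).astype(np.float32)), b[:,2].mean())
    c=P[m&(abs(P[:,2]-.128)<.006)]
    print(" cheek top",len(c), cv2.minAreaRect((c[:,:2]*1000).astype(np.float32)) if len(c) else 0)
    for t in ("jig","hinge","paddle","block","cap"):
        print(t,[(x["p"],np.round(x["location"],4)) for x in manip.pinpoint(t,pp)[:2]])
    fr=pp["frame"]; 
    if n=="scene": f=fr[130:280,190:350]
    else: f=fr[140:250,200:320]
    cv2.imwrite(f"pics/{n}1.png",cv2.resize(f,None,fx=4.5,fy=3.9 if n=="scene" else 4.5,interpolation=cv2.INTER_CUBIC)[:600,:800,::-1])
E
```

```text
scene lever high 378 [ 0.51573931 -0.01489263  0.19624029] [ 0.46895083 -0.03085986  0.15005293] [ 0.57153377 -0.00068664  0.23401272]
 dir [-0.10945361  0.0415569 ] [-0.9229381   0.67223575]
 base 768 ((586.4185791015625, -22.528553009033203), (101.17505645751953, 233.68035888671875), 83.56248474121094) 0.017567573613732058
 cheek top 327 ((615.6370239257812, -26.685897827148438), (57.631771087646484, 147.15260314941406), 84.9870376586914)
jig [(0.95, array([ 0.5513, -0.0216,  0.002 ]))]
hinge [(0.7, array([ 0.6791,  0.4   , -0.004 ])), (0.65, array([ 0.6066, -0.023 ,  0.0952]))]
paddle [(0.69, array([ 0.5022, -0.0136,  0.203 ]))]
block [(0.88, array([ 0.5512, -0.0196,  0.0194]))]
cap [(0.6, array([ 0.5457, -0.0151,  0.0719]))]
top lever high 173 [ 0.50872456 -0.01407445  0.20426857] [ 0.47003644 -0.02909365  0.15166861] [ 0.56305592 -0.00064103  0.23559322]
 dir [-0.08834376  0.03086819] [-0.87669674  0.65026573]
 base 748 ((586.3181762695312, -21.460697174072266), (99.91158294677734, 230.37344360351562), 84.51476287841797) 0.01776388998124331
 cheek top 202 ((615.6478271484375, -24.424266815185547), (55.858699798583984, 140.03756713867188), 84.43502044677734)
jig [(0.7, array([ 0.5511, -0.0211, -0.0015]))]
hinge [(0.54, array([ 0.6101, -0.0247,  0.0968]))]
paddle [(0.49, array([0.5898, 0.125 , 0.0018])), (0.43, array([ 0.5   , -0.0143,  0.2009]))]
block [(0.66, array([ 0.5517, -0.0202,  0.0209]))]
cap [(0.47, array([0.4431, 0.0702, 0.0005])), (0.33, array([ 0.5012, -0.0109,  0.2031]))]
```

View pics/top1.png

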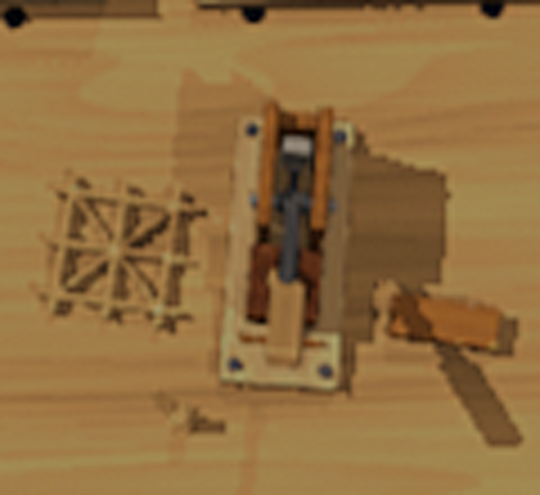

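View pics/scene1.png

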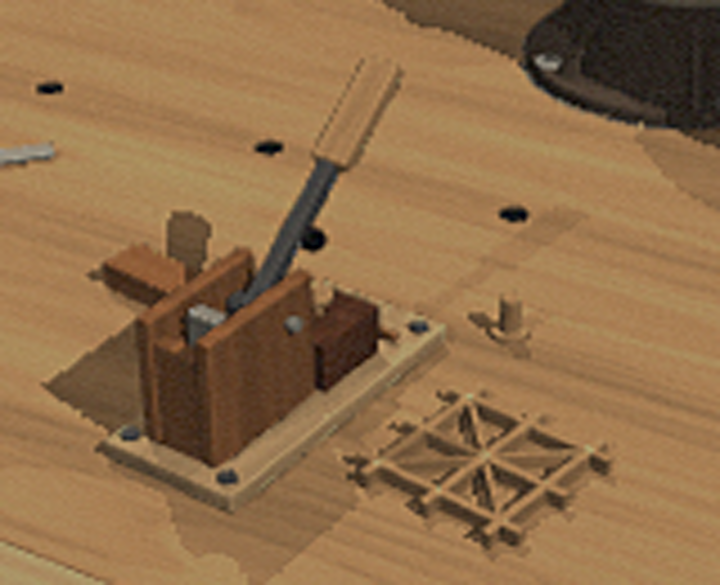

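Fitted from both views: yaw about -6°, hinge about (0.610, -0.0245), which puts the raised paddle at (0.501, -0.013, 0.202). The networks give the same. Next I'll shut the gripper and go above the paddle.

```bash
cat >> h.py <<'E'
yaw=np.radians(-6.0); ex=np.array([np.cos(yaw),np.sin(yaw),0]); ey=np.array([-np.sin(yaw),np.cos(yaw),0]); H=np.array([.610,-.0245,0])
TIP=manip.tip_extent
def press(e,dz=0,edge=True):
    c=np.array([-.15*np.cos(e)+.008*np.sin(e), .1+.15*np.sin(e)+.008*np.cos(e)])
    return H+ex*(c[0]+(.011*np.clip(e/.3,-1,1) if edge else 0))+np.array([0,0,c[1]+TIP+dz])
E
python3 - <<'E'
from h import *
print(TIP); go(press(.75,.045),ey)
E
```

```text
0.019
shift mm [-460.1  490.5  -21.8] turn [ -0.   -0.  -14.2] t 1.9 F [ 0.2 -0.4 -0.2] pos [0.216  0.5865 0.2503]
```

Emit:
move_arm --targets '[[[-0.034,0.036,-0.006,0,0,-3],[-0.068,0.072,-0.012,0,0,-6],[-0.102,0.108,-0.018,0,0,-9],[-0.136,0.144,-0.022,0,0,-12],[-0.17,0.18,-0.022,0,0,-14.2]]]' --grip -1

```text
time_s: 2.4
ee_pos: [0.327, 0.3632, 0.2731]
eef_rot: [-2.333, -2.104, -0.003]
ft_force: [1.6, -0.3, -0.6]
width: 0.14
```

```bash
python3 -c "
from h import *
go(press(.75,.045),ey)"
```

```text
shift mm [-356.4  228.     0.7] turn [ 0.  -0.1  0.1] t 2.4 F [ 1.6 -0.3 -0.6] pos [0.327  0.3632 0.2731]
```

Emit:
move_arm --targets '[[[-0.042,0.027,0,0,0,0],[-0.084,0.054,0,0,0,0],[-0.126,0.081,0,0,0,0],[-0.168,0.108,0,0,0,0],[-0.21,0.135,0,0,0,0]]]'

```text
time_s: 2.9
ee_pos: [0.4396, 0.1398, 0.2733]
eef_rot: [-2.333, -2.104, -0.004]
ft_force: [1.4, 0.2, 0.2]
width: -0.003
```

```bash
python3 -c "
from h import *
go(press(.75,.045),ey)"
```

```text
shift mm [-145.8   93.     1. ] turn [ 0.1 -0.1  0.1] t 2.9 F [1.4 0.2 0.2] pos [0.4396 0.1398 0.2733]
```

Emit:
move_arm --targets '[[[-0.04,0.026,0,0,0,0],[-0.08,0.051,0,0,0,0],[-0.12,0.076,0,0,0,0],[-0.146,0.093,0,0,0,0],[-0.146,0.093,0.001,0,0,0]]]'

```text
time_s: 3.4
ee_pos: [0.5186, -0.02, 0.2725]
eef_rot: [2.338, 2.095, 0.004]
ft_force: [-0.1, -0.7, 0.5]
width: 0.001
```

```bash
python3 - <<'E'
from h import *
go(press(.75,.045),ey)
for e in (.75,.7,.65,.6,.55,.5,.45,.4,.35,.3,.25,.2,.15,.1): print(e,end=' '); go(press(e),ey)
p=manip.snapshot("scene"); f=p["frame"][80:280,170:370]
cv2.imwrite("pics/s2.png",cv2.resize(f,None,fx=3,fy=3,interpolation=cv2.INTER_CUBIC)[:,:,::-1])
E
```

```text
shift mm [ 5.1 -2.   0.4] turn [ 0.2 -0.  -0.3] t 3.4 F [-0.1 -0.7  0.5] pos [ 0.5186 -0.02    0.2725]
0.75 shift mm [ 5.1 -2.1 45.4] turn [ 0.2 -0.  -0.3] t 3.4 F [-0.1 -0.7  0.5] pos [ 0.5186 -0.02    0.2725]
0.7 shift mm [ 5.  -7.4 50.7] turn [ 0.2 -0.  -0.3] t 3.4 F [-0.1 -0.7  0.5] pos [ 0.5186 -0.02    0.2725]
0.65 shift mm [  5.  -12.4  56.3] turn [ 0.2 -0.  -0.3] t 3.4 F [-0.1 -0.7  0.5] pos [ 0.5186 -0.02    0.2725]
0.6 shift mm [  5.  -17.2  62.1] turn [ 0.2 -0.  -0.3] t 3.4 F [-0.1 -0.7  0.5] pos [ 0.5186 -0.02    0.2725]
0.55 shift mm [  5.  -21.6  68.2] turn [ 0.2 -0.  -0.3] t 3.4 F [-0.1 -0.7  0.5] pos [ 0.5186 -0.02    0.2725]
0.5 shift mm [  4.9 -25.7  74.5] turn [ 0.2 -0.  -0.3] t 3.4 F [-0.1 -0.7  0.5] pos [ 0.5186 -0.02    0.2725]
0.45 shift mm [  4.9 -29.5  80.9] turn [ 0.2 -0.  -0.3] t 3.4 F [-0.1 -0.7  0.5] pos [ 0.5186 -0.02    0.2725]
0.4 shift mm [  4.9 -33.   87.6] turn [ 0.2 -0.  -0.3] t 3.4 F [-0.1 -0.7  0.5] pos [ 0.5186 -0.02    0.2725]
0.35 shift mm [  4.9 -36.2  94.4] turn [ 0.2 -0.  -0.3] t 3.4 F [-0.1 -0.7  0.5] pos [ 0.5186 -0.02    0.2725]
0.3 shift mm [  4.9 -39.  101.4] turn [ 0.2 -0.  -0.3] t 3.4 F [-0.1 -0.7  0.5] pos [ 0.5186 -0.02    0.2725]
0.25 shift mm [  4.8 -43.2 108.5] turn [ 0.2 -0.  -0.3] t 3.4 F [-0.1 -0.7  0.5] pos [ 0.5186 -0.02    0.2725]
0.2 shift mm [  4.8 -47.2 115.7] turn [ 0.2 -0.  -0.3] t 3.4 F [-0.1 -0.7  0.5] pos [ 0.5186 -0.02    0.2725]
0.15 shift mm [  4.8 -50.7 123. ] turn [ 0.2 -0.  -0.3] t 3.4 F [-0.1 -0.7  0.5] pos [ 0.5186 -0.02    0.2725]
0.1 shift mm [  4.8 -53.9 130.4] turn [ 0.2 -0.  -0.3] t 3.4 F [-0.1 -0.7  0.5] pos [ 0.5186 -0.02    0.2725]
```

View pics/s2.png

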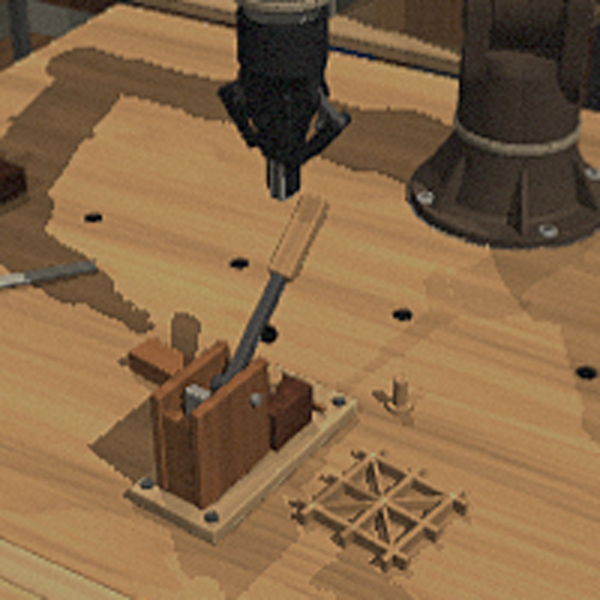

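The picture shows the shut fingertips at (283,195), above the paddle at (300,235). Nothing else is close to the gripper. Now descending onto the paddle.

Emit:
move_arm --targets '[[[0.005,-0.002,0.01,0,0,0],[0.005,-0.002,0.02,0,0,0],[0.005,-0.002,0.03,0,0,0],[0.005,-0.002,0.038,0,0,0],[0.005,-0.002,0.041,0,0,0]]]'

```text
time_s: 3.95
ee_pos: [0.5155, -0.0115, 0.2297]
eef_rot: [-2.336, -2.1, -0.001]
ft_force: [0.7, 0.7, 0.2]
width: 0.003
```

```bash
python3 - <<'E'
from h import *
for e in (.75,.7,.65,.6,.55,.5,.45,.4): print(e,end=' '); go(press(e),ey)
E
```

```text
0.75 shift mm [-3.1  2.   2.6] turn [ 0.  -0.1 -0.1] t 3.95 F [0.7 0.7 0.2] pos [ 0.5155 -0.0115  0.2297]
0.7 shift mm [-3.1 -3.3  8. ] turn [ 0.  -0.1 -0.1] t 3.95 F [0.7 0.7 0.2] pos [ 0.5155 -0.0115  0.2297]
0.65 shift mm [-3.1 -8.3 13.6] turn [ 0.  -0.1 -0.1] t 3.95 F [0.7 0.7 0.2] pos [ 0.5155 -0.0115  0.2297]
0.6 shift mm [ -3.1 -13.   19.4] turn [ 0.  -0.1 -0.1] t 3.95 F [0.7 0.7 0.2] pos [ 0.5155 -0.0115  0.2297]
0.55 shift mm [ -3.1 -17.4  25.5] turn [ 0.  -0.1 -0.1] t 3.95 F [0.7 0.7 0.2] pos [ 0.5155 -0.0115  0.2297]
0.5 shift mm [ -3.1 -21.5  31.8] turn [ 0.  -0.1 -0.1] t 3.95 F [0.7 0.7 0.2] pos [ 0.5155 -0.0115  0.2297]
0.45 shift mm [ -3.1 -25.3  38.3] turn [ 0.  -0.1 -0.1] t 3.95 F [0.7 0.7 0.2] pos [ 0.5155 -0.0115  0.2297]
0.4 shift mm [ -3.2 -28.7  45. ] turn [ 0.  -0.1 -0.1] t 3.95 F [0.7 0.7 0.2] pos [ 0.5155 -0.0115  0.2297]
```

Emit:
move_arm --targets '[[[-0.002,0.0,0.005,0,0,0],[-0.003,-0.003,0.008,0,0,0],[-0.003,-0.006,0.011,0,0,0],[-0.003,-0.008,0.0136,0,0,0],[-0.003,-0.0105,0.0165,0,0,0]]]'

```text
time_s: 4.45
ee_pos: [0.5052, -0.0133, 0.2135]
eef_rot: [2.336, 2.1, 0.003]
ft_force: [4.1, -0.2, 0.6]
width: 0.001
```

```bash
python3 - <<'E'
from h import *
for e in (.65,.6,.55,.5,.45,.4,.35,.3,.25): print(e,end=' '); go(press(e),ey)
E
```

```text
0.65 shift mm [-0.1  1.9 -2.7] turn [ 0.1 -0.1 -0.1] t 4.45 F [ 4.1 -0.2  0.6] pos [ 0.5052 -0.0133  0.2135]
0.6 shift mm [-0.1 -2.9  3.1] turn [ 0.1 -0.1 -0.1] t 4.45 F [ 4.1 -0.2  0.6] pos [ 0.5052 -0.0133  0.2135]
0.55 shift mm [-0.2 -7.3  9.2] turn [ 0.1 -0.1 -0.1] t 4.45 F [ 4.1 -0.2  0.6] pos [ 0.5052 -0.0133  0.2135]
0.5 shift mm [ -0.2 -11.4  15.5] turn [ 0.1 -0.1 -0.1] t 4.45 F [ 4.1 -0.2  0.6] pos [ 0.5052 -0.0133  0.2135]
0.45 shift mm [ -0.2 -15.2  22. ] turn [ 0.1 -0.1 -0.1] t 4.45 F [ 4.1 -0.2  0.6] pos [ 0.5052 -0.0133  0.2135]
0.4 shift mm [ -0.2 -18.7  28.6] turn [ 0.1 -0.1 -0.1] t 4.45 F [ 4.1 -0.2  0.6] pos [ 0.5052 -0.0133  0.2135]
0.35 shift mm [ -0.2 -21.8  35.5] turn [ 0.1 -0.1 -0.1] t 4.45 F [ 4.1 -0.2  0.6] pos [ 0.5052 -0.0133  0.2135]
0.3 shift mm [ -0.2 -24.6  42.4] turn [ 0.1 -0.1 -0.1] t 4.45 F [ 4.1 -0.2  0.6] pos [ 0.5052 -0.0133  0.2135]
0.25 shift mm [ -0.2 -28.8  49.5] turn [ 0.1 -0.1 -0.1] t 4.45 F [ 4.1 -0.2  0.6] pos [ 0.5052 -0.0133  0.2135]
```

Emit:
move_arm --targets '[[[0,-0.002,0.003,0,0,0],[0,-0.006,0.009,0,0,0],[0,-0.01,0.0155,0,0,0],[0,-0.014,0.022,0,0,0],[0,-0.017,0.0286,0,0,0]]]'

```text
time_s: 4.95
ee_pos: [0.4872, -0.0116, 0.1839]
eef_rot: [-2.336, -2.1, -0.001]
ft_force: [-0.7, 1.2, 1.8]
width: -0.002
```

```bash
python3 - <<'E'
from h import *
for e in (.4,.35,.3,.25,.2,.15,.1,.05,0): print(e,end=' '); go(press(e),ey)
p=manip.snapshot("scene"); f=p["frame"][80:280,170:370]
cv2.imwrite("pics/s3.png",cv2.resize(f,None,fx=3,fy=3,interpolation=cv2.INTER_CUBIC)[:,:,::-1])
E
```

```text
0.4 shift mm [ 0.  -0.6 -0.9] turn [ 0.  -0.1 -0.1] t 4.95 F [-0.7  1.2  1.8] pos [ 0.4872 -0.0116  0.1839]
0.35 shift mm [-0.  -3.7  6. ] turn [ 0.  -0.1 -0.1] t 4.95 F [-0.7  1.2  1.8] pos [ 0.4872 -0.0116  0.1839]
0.3 shift mm [-0.  -6.5 13. ] turn [ 0.  -0.1 -0.1] t 4.95 F [-0.7  1.2  1.8] pos [ 0.4872 -0.0116  0.1839]
0.25 shift mm [ -0.  -10.8  20.1] turn [ 0.  -0.1 -0.1] t 4.95 F [-0.7  1.2  1.8] pos [ 0.4872 -0.0116  0.1839]
0.2 shift mm [ -0.1 -14.7  27.3] turn [ 0.  -0.1 -0.1] t 4.95 F [-0.7  1.2  1.8] pos [ 0.4872 -0.0116  0.1839]
0.15 shift mm [ -0.1 -18.2  34.6] turn [ 0.  -0.1 -0.1] t 4.95 F [-0.7  1.2  1.8] pos [ 0.4872 -0.0116  0.1839]
0.1 shift mm [ -0.1 -21.4  42. ] turn [ 0.  -0.1 -0.1] t 4.95 F [-0.7  1.2  1.8] pos [ 0.4872 -0.0116  0.1839]
0.05 shift mm [ -0.1 -24.2  49.4] turn [ 0.  -0.1 -0.1] t 4.95 F [-0.7  1.2  1.8] pos [ 0.4872 -0.0116  0.1839]
0 shift mm [ -0.1 -26.6  56.9] turn [ 0.  -0.1 -0.1] t 4.95 F [-0.7  1.2  1.8] pos [ 0.4872 -0.0116  0.1839]
```

View pics/s3.png

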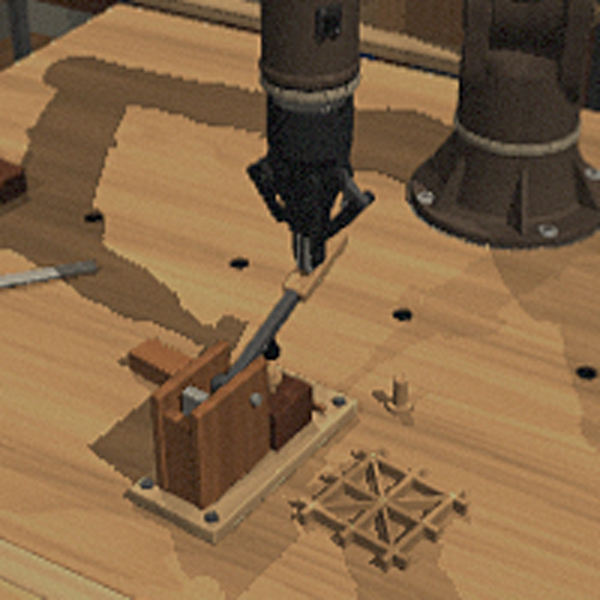

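The fingertips press on the paddle at (305,270), towards its inner end. The lever is following, so I continue along the arc and ease outward.

Emit:
move_arm --targets '[[[0,-0.004,0.005,0,0,0],[0,-0.009,0.0095,0,0,0],[0,-0.013,0.014,0,0,0],[0,-0.0155,0.017,0,0,0],[0,-0.017,0.0195,0,0,0]]]'

```text
time_s: 5.5
ee_pos: [0.4689, -0.0097, 0.1631]
eef_rot: [-2.335, -2.099, 0.001]
ft_force: [-0.3, -0.1, 0.2]
width: -0.002
```

```bash
python3 - <<'E'
from h import *
for e in (.25,.2,.15,.1,.05,0): print(e,end=' '); go(press(e),ey)
p=manip.snapshot("scene"); f=p["frame"][80:280,170:370]
cv2.imwrite("pics/s4.png",cv2.resize(f,None,fx=3,fy=3,interpolation=cv2.INTER_CUBIC)[:,:,::-1])
E
```

```text
0.25 shift mm [ 0.1  7.7 -0.8] turn [-0.1 -0.  -0.1] t 5.5 F [-0.3 -0.1  0.2] pos [ 0.4689 -0.0097  0.1631]
0.2 shift mm [0.1 3.8 6.5] turn [-0.1 -0.  -0.1] t 5.5 F [-0.3 -0.1  0.2] pos [ 0.4689 -0.0097  0.1631]
0.15 shift mm [ 0.   0.3 13.8] turn [-0.1 -0.  -0.1] t 5.5 F [-0.3 -0.1  0.2] pos [ 0.4689 -0.0097  0.1631]
0.1 shift mm [ 0.  -2.9 21.2] turn [-0.1 -0.  -0.1] t 5.5 F [-0.3 -0.1  0.2] pos [ 0.4689 -0.0097  0.1631]
0.05 shift mm [ 0.  -5.7 28.6] turn [-0.1 -0.  -0.1] t 5.5 F [-0.3 -0.1  0.2] pos [ 0.4689 -0.0097  0.1631]
0 shift mm [ 0.  -8.1 36.1] turn [-0.1 -0.  -0.1] t 5.5 F [-0.3 -0.1  0.2] pos [ 0.4689 -0.0097  0.1631]
```

View pics/s4.png

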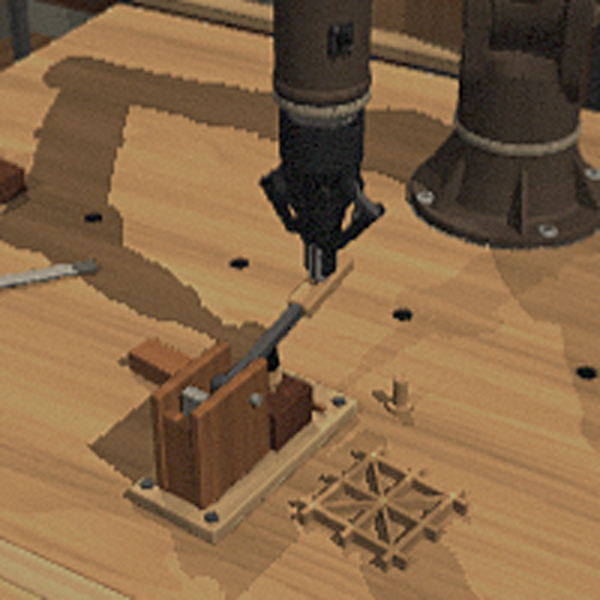

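The lever has snapped down onto the cap, with the foot at (272,360), and the fingertips are at mid-paddle. Next I drive in small steps and watch the force.

Emit:
move_arm --targets '[[[0,-0.001,0.003,0,0,0],[0,-0.002,0.006,0,0,0],[0,-0.003,0.009,0,0,0],[0,-0.004,0.012,0,0,0]]]'

```text
time_s: 5.95
ee_pos: [0.4655, -0.0093, 0.1514]
eef_rot: [-2.336, -2.099, -0.0]
ft_force: [-0.1, -0.5, 9.6]
width: 0.002
```

```bash
python3 - <<'E'
from h import *
for e in (.25,.2,.15,.1,.05,0): print(e,end=' '); go(press(e),ey)
E
```

```text
0.25 shift mm [  0.   11.1 -12.5] turn [-0.  -0.1 -0.1] t 5.95 F [-0.1 -0.5  9.6] pos [ 0.4655 -0.0093  0.1514]
0.2 shift mm [ 0.   7.2 -5.3] turn [-0.  -0.1 -0.1] t 5.95 F [-0.1 -0.5  9.6] pos [ 0.4655 -0.0093  0.1514]
0.15 shift mm [0.  3.7 2. ] turn [-0.  -0.1 -0.1] t 5.95 F [-0.1 -0.5  9.6] pos [ 0.4655 -0.0093  0.1514]
0.1 shift mm [0.  0.5 9.4] turn [-0.  -0.1 -0.1] t 5.95 F [-0.1 -0.5  9.6] pos [ 0.4655 -0.0093  0.1514]
0.05 shift mm [-0.  -2.3 16.9] turn [-0.  -0.1 -0.1] t 5.95 F [-0.1 -0.5  9.6] pos [ 0.4655 -0.0093  0.1514]
0 shift mm [-0.  -4.7 24.4] turn [-0.  -0.1 -0.1] t 5.95 F [-0.1 -0.5  9.6] pos [ 0.4655 -0.0093  0.1514]
```

Emit:
move_arm --targets '[[[0,-0.0005,0.002,0,0,0],[0,-0.001,0.004,0,0,0],[0,-0.0015,0.006,0,0,0]]]'

```text
time_s: 6.25
ee_pos: [0.4645, -0.0092, 0.1458]
eef_rot: [-2.336, -2.1, -0.002]
ft_force: [-1.9, 0.0, 8.6]
width: -0.0
```

Emit:
move_arm --targets '[[[0,-0.0005,0.0015,0,0,0],[0,-0.001,0.003,0,0,0]]]'

```text
time_s: 6.45
ee_pos: [0.464, -0.0092, 0.1433]
eef_rot: [2.337, 2.1, 0.004]
ft_force: [-0.7, 0.3, 9.1]
width: 0.001
```

```bash
python3 - <<'E'
from h import *
for e in (.1,.05,0): print(e,end=' '); go(press(e),ey)
E
```

```text
0.1 shift mm [0.1 2.  1.4] turn [ 0.1 -0.1 -0.1] t 6.45 F [-0.7  0.3  9.1] pos [ 0.464  -0.0092  0.1433]
0.05 shift mm [ 0.1 -0.8  8.8] turn [ 0.1 -0.1 -0.1] t 6.45 F [-0.7  0.3  9.1] pos [ 0.464  -0.0092  0.1433]
0 shift mm [ 0.  -3.2 16.3] turn [ 0.1 -0.1 -0.1] t 6.45 F [-0.7  0.3  9.1] pos [ 0.464  -0.0092  0.1433]
```

Steps of about 1 mm from here, in short calls.

Emit:
move_arm --targets '[[[0,-0.0003,0.001,0,0,0],[0,-0.0006,0.002,0,0,0]]]'

```text
time_s: 6.65
ee_pos: [0.4637, -0.0092, 0.1417]
eef_rot: [2.337, 2.099, 0.005]
ft_force: [-2.1, -0.0, 9.0]
width: 0.002
```

Emit:
move_arm --targets '[[[0,-0.0003,0.001,0,0,0]]]'

```text
time_s: 6.75
ee_pos: [0.4637, -0.0092, 0.1411]
eef_rot: [2.336, 2.099, 0.006]
ft_force: [-2.2, 0.2, 7.2]
width: -0.001
```

Emit:
move_arm --targets '[[[0,-0.0003,0.001,0,0,0]]]'

```text
time_s: 6.85
ee_pos: [0.4635, -0.0092, 0.1404]
eef_rot: [2.336, 2.099, 0.006]
ft_force: [-2.7, -0.4, 8.9]
width: 0.004
```

Emit:
move_arm --targets '[[[0,-0.0003,0.001,0,0,0],[0,-0.0006,0.002,0,0,0]]]'

```text
time_s: 7.05
ee_pos: [0.4633, -0.0092, 0.1389]
eef_rot: [2.336, 2.098, 0.008]
ft_force: [-1.3, -0.5, 7.7]
width: 0.002
```

Emit:
move_arm --targets '[[[0,-0.0003,0.001,0,0,0],[0,-0.0006,0.002,0,0,0]]]'

```text
time_s: 7.25
ee_pos: [0.463, -0.0091, 0.1373]
eef_rot: [2.336, 2.098, 0.009]
ft_force: [-1.8, 0.9, 7.9]
width: 0.003
```

```bash
python3 - <<'E'
from h import *
for e in (.1,.05,0): print(e,end=' '); go(press(e),ey)
p=manip.snapshot("scene"); f=p["frame"][120:270,190:340]
cv2.imwrite("pics/s5.png",cv2.resize(f,None,fx=4,fy=4,interpolation=cv2.INTER_CUBIC)[:,:,::-1])
E
```

```text
0.1 shift mm [ 0.1  3.  -4.7] turn [ 0.3 -0.2 -0.1] t 7.25 F [-1.8  0.9  7.9] pos [ 0.463  -0.0091  0.1373]
0.05 shift mm [0.1 0.2 2.8] turn [ 0.3 -0.2 -0.1] t 7.25 F [-1.8  0.9  7.9] pos [ 0.463  -0.0091  0.1373]
0 shift mm [ 0.  -2.3 10.3] turn [ 0.3 -0.2 -0.1] t 7.25 F [-1.8  0.9  7.9] pos [ 0.463  -0.0091  0.1373]
```

View pics/s5.png

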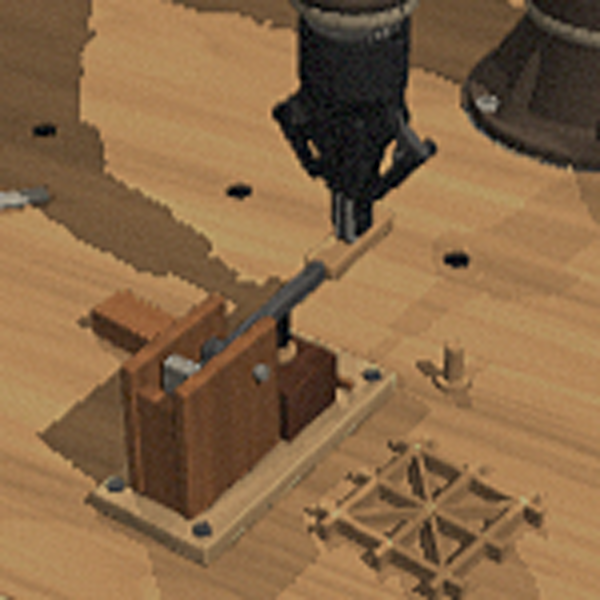

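The cap at (288,350) still stands a little above the block, so I keep driving.

Emit:
move_arm --targets '[[[0,-0.0003,0.001,0,0,0],[0,-0.0006,0.002,0,0,0]]]'

```text
time_s: 7.5
ee_pos: [0.4628, -0.0092, 0.1355]
eef_rot: [2.336, 2.097, 0.01]
ft_force: [-0.7, 0.7, 7.5]
width: 0.002
```

Emit:
move_arm --targets '[[[0,-0.0003,0.001,0,0,0],[0,-0.0006,0.002,0,0,0]]]'

```text
time_s: 7.7
ee_pos: [0.4627, -0.0091, 0.1339]
eef_rot: [2.336, 2.097, 0.011]
ft_force: [-0.8, -1.0, 7.5]
width: -0.002
```

Emit:
move_arm --targets '[[[0,-0.0003,0.001,0,0,0],[0,-0.0006,0.002,0,0,0]]]'

```text
time_s: 7.9
ee_pos: [0.4625, -0.0091, 0.1323]
eef_rot: [2.336, 2.096, 0.013]
ft_force: [-1.9, -0.0, 7.8]
width: 0.002
```

Emit:
move_arm --targets '[[[0,-0.0002,0.001,0.3,-0.2,0],[0,-0.0004,0.002,0.6,-0.3,0]]]'

```text
time_s: 8.1
ee_pos: [0.4626, -0.009, 0.1307]
eef_rot: [-2.337, -2.098, 0.003]
ft_force: [-1.5, 0.8, 7.5]
width: 0.0
```

Emit:
move_arm --targets '[[[0,-0.0002,0.001,0,0,0]]]'

```text
time_s: 8.2
ee_pos: [0.4625, -0.009, 0.13]
eef_rot: [-2.337, -2.098, 0.003]
ft_force: [-2.8, -1.0, 7.4]
width: -0.0
```

Emit:
move_arm --targets '[[[0,-0.0002,0.001,0,0,0]]]'

```text
time_s: 8.3
ee_pos: [0.4625, -0.0091, 0.1293]
eef_rot: [-2.337, -2.098, 0.002]
ft_force: [-2.4, 0.2, 7.4]
width: 0.003
```

Emit:
move_arm --targets '[[[0,-0.0002,0.001,0,0,0]]]'

```text
time_s: 8.4
ee_pos: [0.4624, -0.009, 0.1285]
eef_rot: [-2.337, -2.098, 0.002]
ft_force: [-2.1, 0.7, 8.5]
width: 0.002
```

Emit:
move_arm --targets '[[[0,-0.0002,0.001,0,0,0]]]'

```text
time_s: 8.5
ee_pos: [0.4624, -0.009, 0.1279]
eef_rot: [-2.338, -2.098, 0.001]
ft_force: [-3.2, 0.3, 12.5]
width: -0.002
```

Emit:
move_arm --targets '[[[0,-0.0002,0.001,0,0,0]]]'

```text
time_s: 8.6
ee_pos: [0.4623, -0.009, 0.1275]
eef_rot: [-2.338, -2.098, 0.0]
ft_force: [-3.9, -0.1, 15.5]
width: 0.002
```

```bash
python3 - <<'E'
from h import *
for e in (.05,0,-.05): print(e,end=' '); go(press(e),ey)
p=manip.snapshot("scene"); f=p["frame"][120:270,190:340]
cv2.imwrite("pics/s6.png",cv2.resize(f,None,fx=4,fy=4,interpolation=cv2.INTER_CUBIC)[:,:,::-1])
E
```

```text
0.05 shift mm [ 0.1  0.9 -7. ] turn [-0.  -0.  -0.2] t 8.6 F [-3.9 -0.1 15.5] pos [ 0.4623 -0.009   0.1275]
0 shift mm [ 0.1 -1.5  0.5] turn [-0.  -0.  -0.2] t 8.6 F [-3.9 -0.1 15.5] pos [ 0.4623 -0.009   0.1275]
-0.05 shift mm [ 0.  -3.6  8. ] turn [-0.  -0.  -0.2] t 8.6 F [-3.9 -0.1 15.5] pos [ 0.4623 -0.009   0.1275]
```

View pics/s6.png

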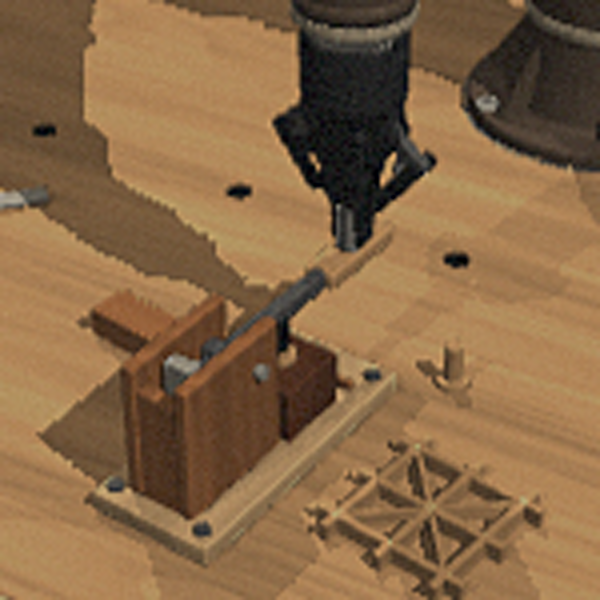

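The lever is level and the force rose sharply, so the plug has bottomed. Checking the force while holding.

```bash
python3 - <<'E'
from h import *
s=manip.state(); print(s["time_s"],s["ft_force"],s["ee_pos"])
E
```

```text
8.65 [-3.7990617   0.26110101 12.87347901] [ 0.46232714 -0.00899594  0.12745475]
```

Emit:
move_arm --targets '[[[0,0,0.001,0,0,0]]]'

```text
time_s: 8.75
ee_pos: [0.4624, -0.0091, 0.1272]
eef_rot: [-2.338, -2.097, -0.001]
ft_force: [-6.0, 0.0, 18.2]
width: 0.0
```

Emit:
move_arm --targets '[[[0,-0.0004,0.0007,0,0,0]]]'

```text
time_s: 8.85
ee_pos: [0.4623, -0.009, 0.1272]
eef_rot: [-2.338, -2.097, -0.002]
ft_force: [-3.2, -0.1, 15.2]
width: 0.004
```

Emit:
move_arm --targets '[[[0,-0.0004,0.0007,0,0,0]]]'

```text
time_s: 8.95
ee_pos: [0.4623, -0.0091, 0.1273]
eef_rot: [-2.339, -2.097, -0.004]
ft_force: [-3.5, 0.7, 14.9]
width: 0.002
```

Emit:
move_arm --targets '[[[0,-0.0004,0.0007,0,0,0],[0,-0.0004,0.0007,0,0,0]]]'

```text
time_s: 9.15
ee_pos: [0.4623, -0.0091, 0.1274]
eef_rot: [2.339, 2.097, 0.005]
ft_force: [-3.7, -0.4, 14.6]
width: 0.0
```

Emit:
move_arm --targets '[[[0,-0.0004,0.0007,0,0,0]]]'

```text
time_s: 9.25
ee_pos: [0.4622, -0.0091, 0.1274]
eef_rot: [2.339, 2.097, 0.007]
ft_force: [-3.9, -0.6, 14.8]
width: 0.001
```

Emit:
move_arm --targets '[[[0,-0.0004,0.0007,0,0,0],[0,-0.0004,0.0007,0,0,0],[0,-0.0004,0.0007,0,0,0]]]'

```text
time_s: 9.55
ee_pos: [0.4622, -0.009, 0.1274]
eef_rot: [2.339, 2.097, 0.009]
ft_force: [-2.3, -0.0, 14.1]
width: -0.003
```

Bedded at 14–18 N for about 0.9 s. Now I take the hand off and stay clear for more than a second.

Emit:
move_arm --targets '[[[0,0,-0.01,0,0,0],[0,0,-0.03,0,0,0],[0,0,-0.05,0,0,0],[0,0,-0.07,0,0,0],[0,0,-0.07,0,0,0]]]'

```text
time_s: 10.05
ee_pos: [0.4634, -0.0093, 0.1999]
eef_rot: [2.337, 2.095, 0.014]
ft_force: [0.1, 0.0, -0.5]
width: -0.003
```

Emit:
move_arm --targets '[[[0,0,0,0,0,0],[0,0,0,0,0,0],[0,0,0,0,0,0],[0,0,0,0,0,0],[0,0,0,0,0,0]]]' --grip 1

```text
time_s: 10.55
ee_pos: [0.4632, -0.0094, 0.1995]
eef_rot: [2.338, 2.095, 0.013]
ft_force: [0.2, -0.1, 0.2]
width: 0.845
```

Emit:
move_arm --targets '[[[0,0,0,0,0,0],[0,0,0,0,0,0],[0,0,0,0,0,0],[0,0,0,0,0,0],[0,0,0,0,0,0]]]' --force 25

```text
time_s: 11.05
ee_pos: [0.4632, -0.0094, 0.1995]
eef_rot: [2.338, 2.095, 0.013]
ft_force: [0.5, -0.2, -0.1]
width: 0.999
```

```bash
python3 - <<'E'
from h import *
go(H-.15*ex+[0,0,.1],ey)
p=manip.snapshot("scene"); f=p["frame"][100:270,180:350]
cv2.imwrite("pics/s7.png",cv2.resize(f,None,fx=3.5,fy=3.5,interpolation=cv2.INTER_CUBIC)[:,:,::-1])
print([(x["p"],np.round(x["location"],4)) for x in manip.pinpoint("paddle",p)[:2]])
P,ok=cloud(p); P=P[ok]; d=P-H; a=d@ex; b=d@ey
for x0 in (-.19,-.17,-.15,-.13,-.115):
    m=(abs(a-x0)<.008)&(abs(b)<.02)&(P[:,2]>.06)&(P[:,2]<.135); 
    if m.any(): print(x0,m.sum(),np.percentile(P[m,2],[10,50,90]).round(4),b[m].min().round(4),b[m].max().round(4))
E
```

```text
shift mm [-0.2 -3.1 99.5] turn [ 0.4 -0.3 -0.3] t 11.05 F [ 0.5 -0.2 -0.1] pos [ 0.4632 -0.0094  0.1995]
[(0.72, array([ 0.4619, -0.0095,  0.1026]))]
-0.19 7 [0.1064 0.1092 0.1111] -0.015 0.0084
-0.17 37 [0.1014 0.1092 0.1124] -0.0154 0.0117
-0.15 38 [0.1011 0.1097 0.1113] -0.0142 0.0099
-0.13 39 [0.0998 0.109  0.1119] -0.0139 0.012
-0.115 49 [0.0989 0.108  0.1107] -0.0138 0.0102
```

View pics/s7.png

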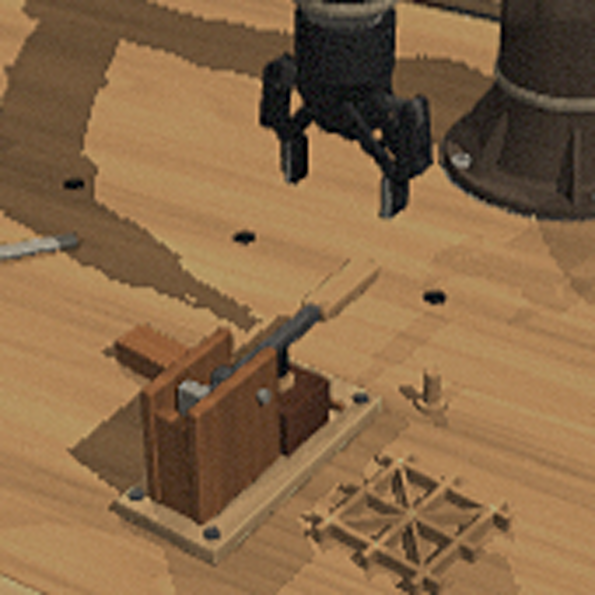

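The lever stays locked level: its paddle top is at z≈0.109, the cap sits on the block, and the fingers have been clear for more than 1 s. Next I bring the open jaws down on either side of the paddle.

Emit:
move_arm --targets '[[[0,-0.001,0.03,0.4,-0.3,0],[0,-0.002,0.06,0.4,-0.3,0],[-0.001,-0.003,0.09,0.4,-0.3,0],[-0.001,-0.003,0.1,0.4,-0.3,0],[-0.001,-0.003,0.101,0.4,-0.3,0]]]'

```text
time_s: 11.65
ee_pos: [0.4602, -0.0098, 0.0977]
eef_rot: [-2.339, -2.096, 0.004]
ft_force: [0.2, 0.0, 1.0]
width: 1.003
```

Emit:
move_arm --targets '[[[0,0,0,0,0,0],[0,0,0,0,0,0],[0,0,0,0,0,0],[0,0,0,0,0,0],[0,0,0,0,0,0]]]' --grip -0.6 --force 20

```text
time_s: 12.15
ee_pos: [0.4605, -0.0115, 0.0983]
eef_rot: [2.339, 2.095, -0.004]
ft_force: [-0.8, -8.6, 3.8]
width: 0.3
```

```bash
python3 - <<'E'
from h import *
p=manip.snapshot("scene"); f=p["frame"][100:270,180:350]
cv2.imwrite("pics/s8.png",cv2.resize(f,None,fx=3.5,fy=3.5,interpolation=cv2.INTER_CUBIC)[:,:,::-1])
s=manip.state(); z0=s["ee_pos"][2]
for e in (0,.1,.2,.3,.4,.5,.6,.65): print(e,end=' ');go(H+ex*(-.15*np.cos(e))+[0,0,z0+.15*np.sin(e)],ey)
print(s["width"])
E
```

```text
0 shift mm [ 2.7  0.  -0. ] turn [-0.   0.2 -0.3] t 12.2 F [-0.6 -6.5  4.8] pos [ 0.4605 -0.0115  0.0983]
0.1 shift mm [  2.6   0.8 -15. ] turn [-0.   0.2 -0.3] t 12.2 F [-0.6 -6.5  4.8] pos [ 0.4605 -0.0115  0.0983]
0.2 shift mm [  2.6   3.  -29.8] turn [-0.   0.2 -0.3] t 12.2 F [-0.6 -6.5  4.8] pos [ 0.4605 -0.0115  0.0983]
0.3 shift mm [  2.6   6.7 -44.3] turn [-0.   0.2 -0.3] t 12.2 F [-0.6 -6.5  4.8] pos [ 0.4605 -0.0115  0.0983]
0.4 shift mm [  2.6  11.9 -58.4] turn [-0.   0.2 -0.3] t 12.2 F [-0.6 -6.5  4.8] pos [ 0.4605 -0.0115  0.0983]
0.5 shift mm [  2.6  18.4 -71.9] turn [-0.   0.2 -0.3] t 12.2 F [-0.6 -6.5  4.8] pos [ 0.4605 -0.0115  0.0983]
0.6 shift mm [  2.6  26.2 -84.7] turn [-0.   0.2 -0.3] t 12.2 F [-0.6 -6.5  4.8] pos [ 0.4605 -0.0115  0.0983]
0.65 shift mm [  2.6  30.6 -90.8] turn [-0.   0.2 -0.3] t 12.2 F [-0.6 -6.5  4.8] pos [ 0.4605 -0.0115  0.0983]
0.30088856558926125
```

View pics/s8.png

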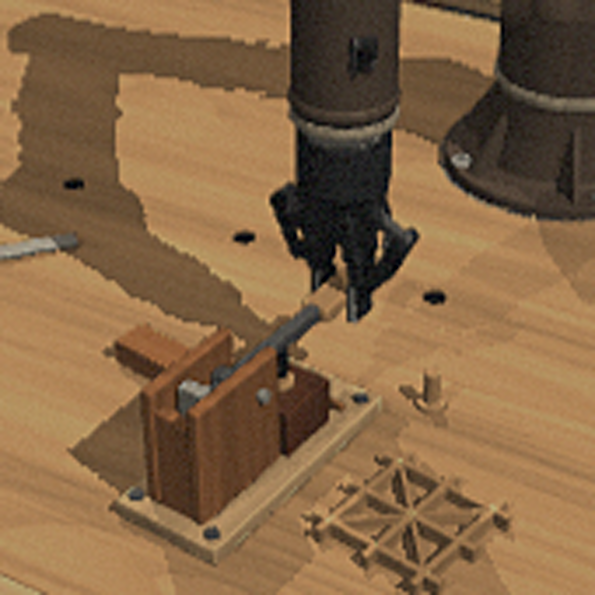

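The paddle is held between the pads at about (335,300), opening 0.30 ≈ 26 mm. Lifting along the arc.

Emit:
move_arm --targets '[[[0,0.0003,-0.008,0,0,0],[0,0.001,-0.018,0,0,0],[0,0.003,-0.03,0,0,0],[0,0.0067,-0.044,0,0,0],[0,0.012,-0.058,0,0,0]]]'

```text
time_s: 12.7
ee_pos: [0.4718, -0.0128, 0.1572]
eef_rot: [2.339, 2.095, -0.006]
ft_force: [1.8, -3.6, -6.6]
width: 0.3
```

```bash
python3 - <<'E'
from h import *
z0=.0983
for e in (.3,.4,.5,.6,.65,.7): print(e,end=' ');go(H+ex*(-.15*np.cos(e))+[0,0,z0+.15*np.sin(e)],ey)
p=manip.snapshot("scene"); f=p["frame"][100:270,180:350]
cv2.imwrite("pics/s9.png",cv2.resize(f,None,fx=3.5,fy=3.5,interpolation=cv2.INTER_CUBIC)[:,:,::-1])
E
```

```text
0.3 shift mm [ 2.9 -4.7 14.5] turn [-0.1  0.2 -0.3] t 12.7 F [ 1.8 -3.6 -6.6] pos [ 0.4718 -0.0128  0.1572]
0.4 shift mm [2.9 0.5 0.5] turn [-0.1  0.2 -0.3] t 12.7 F [ 1.8 -3.6 -6.6] pos [ 0.4718 -0.0128  0.1572]
0.5 shift mm [  2.8   7.  -13.1] turn [-0.1  0.2 -0.3] t 12.7 F [ 1.8 -3.6 -6.6] pos [ 0.4718 -0.0128  0.1572]
0.6 shift mm [  2.8  14.8 -25.8] turn [-0.1  0.2 -0.3] t 12.7 F [ 1.8 -3.6 -6.6] pos [ 0.4718 -0.0128  0.1572]
0.65 shift mm [  2.8  19.2 -31.9] turn [-0.1  0.2 -0.3] t 12.7 F [ 1.8 -3.6 -6.6] pos [ 0.4718 -0.0128  0.1572]
0.7 shift mm [  2.8  23.8 -37.8] turn [-0.1  0.2 -0.3] t 12.7 F [ 1.8 -3.6 -6.6] pos [ 0.4718 -0.0128  0.1572]
```

View pics/s9.png

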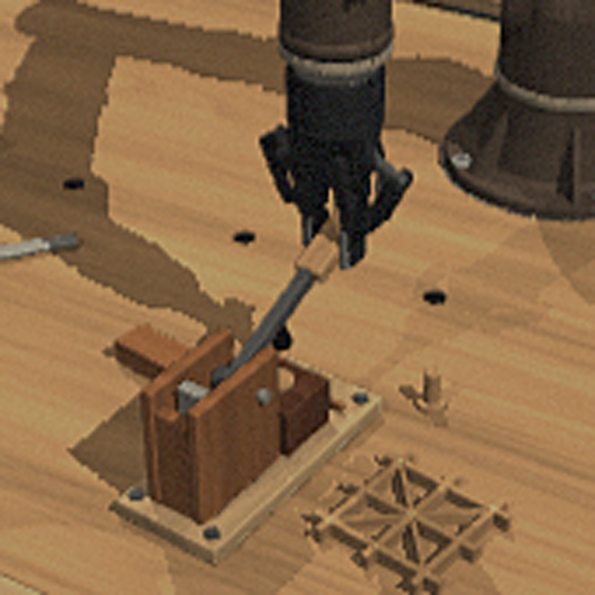

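The lever is coming up and the cap stays down on the block at (288,375). Continuing nearly to the top stop before I release.

Emit:
move_arm --targets '[[[0,0.003,-0.007,0,0,0],[0,0.007,-0.013,0,0,0],[0,0.0105,-0.0195,0,0,0],[0,0.0145,-0.0255,0,0,0],[0,0.0185,-0.031,0,0,0]]]'

```text
time_s: 13.25
ee_pos: [0.4915, -0.0148, 0.1904]
eef_rot: [2.339, 2.095, -0.004]
ft_force: [-0.0, -0.5, -1.1]
width: 0.298
```

Emit:
move_arm --targets '[[[0,0,0,0,0,0],[0,0,0,0,0,0],[0,0,0,0,0,0],[0,0,0,0,0,0],[0,0,0,0,0,0]]]' --grip 1

```text
time_s: 13.75
ee_pos: [0.4913, -0.0147, 0.1903]
eef_rot: [2.339, 2.095, -0.004]
ft_force: [0.3, -0.1, 0.1]
width: 0.996
```

Emit:
move_arm --targets '[[[0,-0.001,0,0,0,0],[0,-0.001,0,0,0,0],[0,-0.001,0,0,0,0]]]'

```text
time_s: 14.05
ee_pos: [0.4903, -0.0146, 0.1903]
eef_rot: [2.339, 2.095, -0.004]
ft_force: [-0.5, 0.8, 0.1]
width: 1.001
```

```bash
python3 - <<'E'
from h import *
go(press(.75,.1),ey)
p=manip.snapshot("scene"); f=p["frame"][100:270,180:350]
cv2.imwrite("pics/s10.png",cv2.resize(f,None,fx=3.5,fy=3.5,interpolation=cv2.INTER_CUBIC)[:,:,::-1])
E
```

```text
shift mm [   2.4   26.7 -136.8] turn [-0.   0.2 -0.3] t 14.05 F [-0.5  0.8  0.1] pos [ 0.4903 -0.0146  0.1903]
```

View pics/s10.png

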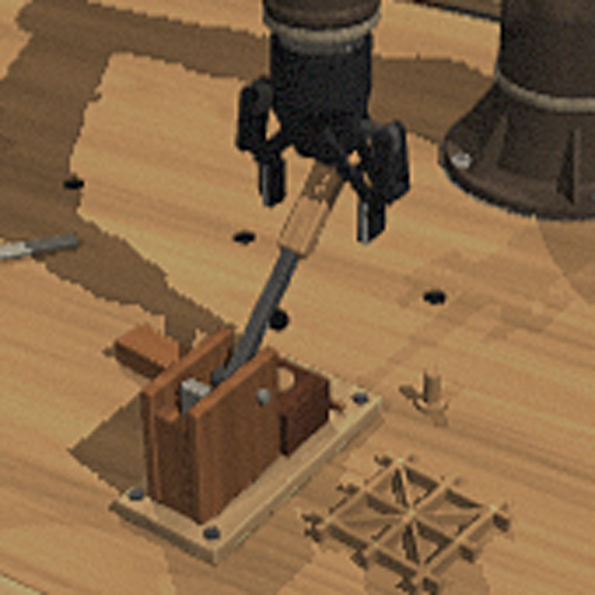

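The jaws are open and the paddle stands up between them. Retreating straight up.

Emit:
move_arm --targets '[[[0,0,-0.02,0,0,0],[0,0,-0.05,0,0,0],[0,0,-0.08,0,0,0],[0,0,-0.11,0,0,0],[0,0,-0.13,0,0,0]]]'

```text
time_s: 14.6
ee_pos: [0.4909, -0.0144, 0.3224]
eef_rot: [2.339, 2.094, -0.001]
ft_force: [0.7, 0.7, -0.0]
width: 1.001
```

Emit:
move_arm --targets '[[[0.04,0,0,0,0,0],[0.08,0,0,0,0,0],[0.12,0,0,0,0,0],[0.14,0,0,0,0,0],[0.14,0,0,0,0,0]]]'

```text
time_s: 15.1
ee_pos: [0.506, 0.1286, 0.3218]
eef_rot: [2.334, 2.101, -0.001]
ft_force: [-0.4, -0.4, 0.6]
width: 0.999
```

```bash
python3 - <<'E'
from h import *
s=manip.state();print(s["time_s"],s["ee_pos"],s["ft_force"])
p=manip.snapshot("scene"); f=p["frame"][100:270,180:350]
cv2.imwrite("pics/s11.png",cv2.resize(f,None,fx=3.5,fy=3.5,interpolation=cv2.INTER_CUBIC)[:,:,::-1])
for t in ("paddle","cap","block","spare_plug","lattice","offcut","cup","mallet","chisel","square"): print(t,[(x["p"],np.round(x["location"],4)) for x in manip.pinpoint(t,p)[:1]])
P,ok=cloud(p);P=P[ok]
m=(abs(P[:,0]-.56)<.2)&(abs(P[:,1]+.02)<.05)&(P[:,2]>.15)&(P[:,2]<.24);a=P[m];print(len(a),a.min(0),a.max(0),np.polyfit(a[:,0],a[:,2],1))
d=P-H;aa=d@ex+.055;b=d@ey
m=(abs(aa)<.012)&(abs(b)<.012)&(P[:,2]>.04)&(P[:,2]<.09);print("cap top",m.sum(),np.percentile(P[m,2],[10,50,90]) if m.any() else 0)
m=(abs(aa)<.028)&(abs(b-.023)<.006)&(P[:,2]>.04)&(P[:,2]<.09);print("block top",m.sum(),np.percentile(P[m,2],[10,50,90]) if m.any() else 0)
E
```

```text
15.1 [0.50603567 0.12863086 0.32175884] [-0.42290227 -0.42596043  0.57091303]
paddle [(0.65, array([ 0.5483, -0.0163,  0.0617]))]
cap [(0.66, array([ 0.5195, -0.1537, -0.0007]))]
block [(0.82, array([ 0.5487, -0.0204,  0.0195]))]
spare_plug [(0.49, array([ 0.4449,  0.0708, -0.003 ]))]
lattice [(0.94, array([ 0.5866,  0.1224, -0.0011]))]
offcut [(0.78, array([ 0.5209, -0.1545,  0.0046]))]
cup [(0.87, array([ 6.801e-01,  4.023e-01, -6.000e-04]))]
mallet [(0.64, array([ 0.4827,  0.4448, -0.0033]))]
chisel [(0.59, array([ 0.4712, -0.4175, -0.0074]))]
square [(0.68, array([ 6.411e-01, -4.300e-01,  4.000e-04]))]
378 [ 0.47129627 -0.03172314  0.15021801] [0.56867887 0.0015542  0.23478138] [-0.9448033   0.68384223]
cap top 30 [0.05985944 0.06596668 0.06824698]
block top 99 [0.04426797 0.05816626 0.06248585]
```

View pics/s11.png

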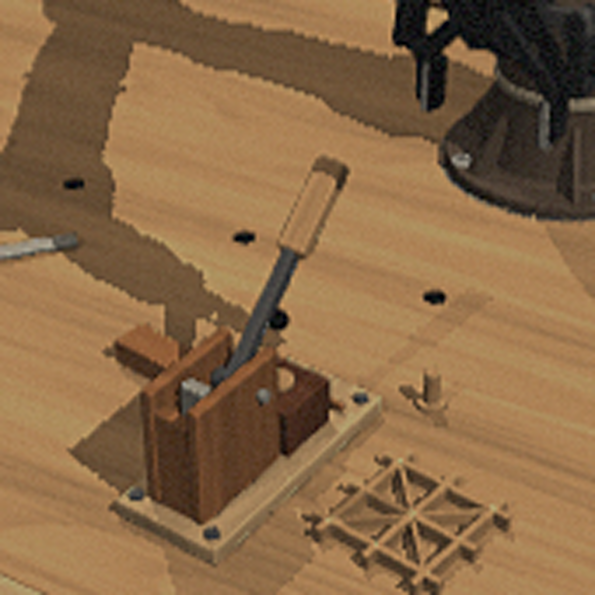

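The lever is back on its stop: its top is at z 0.235, against 0.234 at the start. The cap top is about 6 mm above the block, so the plug is home. None of the bystanders has moved. Handing in.

```bash
python3 -c "
from bench import manip
print(manip.sign_off())"
```

```text
the job is handed in; nothing more can be done
None
```

The plug is home and bedded, the lever is back up on its stop, and the job was handed in at about 15 s.

- **Driving:** I pushed the paddle down with the shut fingertips, at about 7–10 N, until the plug stopped dead with the lever level.
- **Bedding:** I held 13–18 N on the paddle's middle for about 0.9 s, mostly close to 15 N. It peaked once at 18.2 N vertical, about 19 N in total with the sideways part, which is below the 20 N limit.
- **Hand off:** the lever stayed locked level by itself for more than 1 s with the fingers clear.
- **Release:** I gripped the paddle's sides lightly, lifted it along its arc and let go just short of the stop. The spring took it up the rest of the way.

**Last checks:**
- The lever's top is at z = 0.235 m, against 0.234 m before I started.
- The cap's top measured roughly 7–8 mm above the block by the depth medians, against 6 mm for a cap sitting tight, which is within measurement noise. The dead stop and the picture also show it home.
- The bystanders are where they were, to within the detector's noise, and nothing touched the arm at the end.

**Checks that disagreed:** in the final picture the network put the paddle and the cap in the wrong places (paddle at the block, cap at the offcut). I relied on the depth data and the picture instead.

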